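# Crisscross-tighten a dust filter cover

## Task

Tighten the filter box's cover with its four red screws in crisscross order, always a screw and then the one diagonally opposite, clockwise, in two passes: first give every screw only about an eighth of a turn, then go crisscross again and turn each until you feel it go firmly tight, the cover clamped evenly down on its metal seat. Stop there without over-tightening any screw, and leave the tools and materials round about alone.

Things in the scene. Friction and masses are not known exactly. Their poses are not given: they have to be found in the camera images.
- filter_box: grey metal filter box fixed to the bench, 204 mm square, 86 mm high, with a black hose port 35 mm long and 54 mm in diameter on its +x side. Origin: centre of the underside, z up. It stands anywhere on the bench within some 10 cm, turned up to 0.5 rad.
- cover: square aluminium cover plate, 180 x 180 x 8 mm, 0.6 kg, with a blue disc in the middle, lying in the mouth of the box on a springy rubber gasket. Origin: centre of its underside, z up. At the start its underside is about 77.9 mm above the bench; the screws press it down until it meets a hidden metal seat, about 75 mm above the bench but up to 1 mm higher or lower from box to box.
- screw0: captive quick-thread screw 0 with a red bar knob; the screws stand on a circle of 85 mm radius, 120 mm apart, numbered anticlockwise from above; screw 0 is ahead-left (+x, +y) in the box's frame, diagonally opposite screw 2. Origin: on the screw's axis at the underside of its steel collar; x runs along the red bar, z up; it turns and sinks with the screw.
- screw1: captive quick-thread screw 1 with a red bar knob; the screws stand on a circle of 85 mm radius, 120 mm apart, numbered anticlockwise from above; screw 1 is behind-left (-x, +y) in the box's frame, diagonally opposite screw 3. Origin: on the screw's axis at the underside of its steel collar; x runs along the red bar, z up; it turns and sinks with the screw.
- screw2: captive quick-thread screw 2 with a red bar knob; the screws stand on a circle of 85 mm radius, 120 mm apart, numbered anticlockwise from above; screw 2 is behind-right (-x, -y) in the box's frame, diagonally opposite screw 0. Origin: on the screw's axis at the underside of its steel collar; x runs along the red bar, z up; it turns and sinks with the screw.
- screw3: captive quick-thread screw 3 with a red bar knob; the screws stand on a circle of 85 mm radius, 120 mm apart, numbered anticlockwise from above; screw 3 is ahead-right (+x, -y) in the box's frame, diagonally opposite screw 1. Origin: on the screw's axis at the underside of its steel collar; x runs along the red bar, z up; it turns and sinks with the screw.
- knob0 (a point): the point to grip on screw 0, on its axis, 31 mm above the collar's underside. All four alike: the red bar is 46 mm long (x), 12 mm thick (y) and spans 8 to 40 mm above the collar's underside; the steel collar is 46 mm wide and 7 mm high.
- knob1 (a point): the point to grip on screw 1, on its axis, 31 mm above the collar's underside. Clockwise from above tightens; a screw sinks 1.9 mm per radian, so the hand must sink with it. At the start the collars are 0 to 0.7 mm above the cover.
- knob2 (a point): the point to grip on screw 2, on its axis, 31 mm above the collar's underside. A screw turns easily (about 0.05 N m) while free, a little harder (up to about 0.18 N m) while it squeezes the gasket, and steeply harder once the cover meets its seat, 1.1 to 2.4 rad from the start in all.
- knob3 (a point): the point to grip on screw 3, on its axis, 31 mm above the collar's underside. A screw is tight when it presses on the cover with 8 N or more (a torque of about 0.13 N m at the knob), over-tightened above 70 N (about 0.6 N m); stop at about 0.3 N m. Past metal contact each tenth of a radian adds some 20 N. The bar is sprung on its screw (6 N m per radian); a tight screw stays where it is left.
- old_filter: brown used filter cartridge standing on the bench, 68 mm diameter, 100 mm high; origin under its centre
- glue: white glue bottle, 60 mm diameter, 170 mm high; origin under its centre
- sander: green and black palm sander, 110 x 85 x 114 mm; origin under its centre
- screwdriver: screwdriver lying on the bench; origin on the underside, x along it towards the tip
- square: joiner's square, wooden stock 100 mm, steel blade 150 mm; origin under the stock's centre
- offcut: pale wooden offcut 160 x 60 x 20 mm; origin under its centre
- tape: yellow tape measure 70 x 35 x 65 mm; origin under its centre

How it is judged:
By the outcome, as a careful person would: the job done as asked, in the order asked, and still so for the second after the job is handed in, with the robot touching nothing.
It also fails if it takes over 72 s, if anything falls off the work surface, if the arm or the gripper's body presses on something with over 40 N, if the wrist force passes 120 N, or if a joint passes its speed limit or range.

## Robot

A 6-joint arm with a two-finger parallel gripper is mounted at the origin on the work surface. World frame = base frame: x ahead of the robot, y to its left, z up, the work surface at z = 0. Lengths are in m, angles in rad, forces in N, time in s.
With the tool pointing down it reaches from about 0.35 to 0.725 m from the base axis. Payload 4.3 kg.
Tool frame: the origin (TCP) lies on the centre line of the jaws, within the pads' length; the fingertips stand 11 mm ahead of it and the grasp point (between the pads) lies 8 mm behind it (manip.nose_length is the distance from the TCP to the fingertips, in m); z points along the fingers, y is the direction in which the jaws open and shut (so a half turn about z gives the same grasp; the last joint's range is limited). The gripper opens to 85 mm and grips with 20 to 120 N. Pads are 22 mm wide; open, the fingers measure 114 mm over their backs; the gripper's body (76 mm by 85 mm) begins 54 mm behind the grasp point. The pads swing forward as they close: fully open they stand 13 mm farther back than shut.
Start: joints at [1.205, 0.377, 0.081, 1.274, 0, 1.46], TCP at [0.145, 0.556, 0.242] pointing down, gripper open.
Joint ranges: [-2.72, 2.72], [-0.84, 1.66], [-1.02, 1.22], [-1.77, 2.12], [-1.37, 1.28], [-3.14, 3.14]. Speed limits (rad/s): [2.57, 2.57, 3.14, 3.14, 3.14, 3.14].

## Interface

Orientations are given as a 3x3 rotation matrix whose columns are the frame's x, y, z axes.
In Python, from rig import manip gives the robot as it stands.
- The arm moves only by the tool carry_out, never from a script. Its argument "rows" is a list of rows, each an object with "gripper": the closure, from -1 (fully open) to 1 (shut), so that 0 is half open; "linear": the shift along the tool's x, y, z in mm, a list of three; "spin": the turn about the tool's z in rad. A call has 1 to 8 rows; each row shifts and turns the commanded pose from where the row before left it, along the tool's axes as they then stand; what a row does not reach is not made up. A row lasts 1/8 s, in which the tool goes at most 62.5 mm and 10.7 degrees, less where a joint would pass 70% of its speed; a pose out of reach is approached as far as the arm can. A call with a gripper value outside its range is refused whole. The fingers move at their own pace and stop on an object; "squeeze" is the grip in N (left out, the last holds). Time passes only in rows, so rows that do not move let the fingers close. It gives the time, the measured TCP pose, the force and the opening at its end, in the units of the state.
- manip.observe(): the state, without advancing time (a new reading comes with each control period).
- manip.camera(name): name is "scene" or "top" or "wrist"; returns (picture, depth): 420x560x3 uint8, blue, green, red; 420x560 float32, m along the optical axis (not along the pixel's ray), 0 where there is no reading.
- manip.calibration(name): a dict with "fx", "fy", "cx", "cy" (pixels), "R" (3x3) and "t" (3): a world point X has camera coordinates R X + t; the wrist camera has in their place "mount" (4x4, takes a point from camera to tool coordinates, whose origin is the TCP and whose axes are the flange's). Camera axes: x right, y down, z forward; pixel columns grow to the right and rows downward; lengths in m; the calibration is good to about 2 mm. A picture is of the moment at which its call begins: read the wrist's pose just before it. calibration takes no time and is no camera call.
- manip.job_done(): hands the job in, once; it reports no verdict.
Trained networks look in the newest picture that a camera, given by its name, has taken for a name from the list of things; names that differ only in an ending like _2 or _b are one class to them, and where a whole thing is asked for, a point or a joint stands for the part that bears it (a point fixed in the world has none). Each returns a list of dicts, best first, with "conf" (0 to 1); they miss things now and then, are a little off and sometimes report something else, mostly with a low value. They report only what shows in the picture. A call takes as long as a camera call.
- manip.boxes_of(camera, name): "box" ([left, top, right, bottom] in pixels, round what is visible of it).
The state is a dict: "time": time; "qpos": joint angles; "qvel": joint speeds; "tau": joint torques, N m; "tcp_pos": TCP position; "tcp_rot": TCP orientation; "force": force on the tool from outside, world axes, zero at the start; "wrist_torque": the same for the moment, N m; "width": opening from 0.0 (shut) to 1.0 (fully open).
Only numpy, scipy, OpenCV 4.12 (cv2) and the standard library are available. Lean on these libraries where they do the work, as an engineer would, in place of code of your own. Each camera call takes 0.05 s, during which the arm holds its last target. There are 200 camera calls.

## Working session

There is one attempt and no reset: what is moved stays moved. The work goes in short steps, Python scripts to look and compute and a tool call to move; the robot and the scene stay as the last step left them, time stands still between calls to the robot, and variables do not carry over. Pictures are saved under pics/ and viewed, about 8 in all and at most 12, crops included, and the job is handed in when it is done.

Besides the shell and the picture viewer there is one more tool, called after "Request:" by a JSON object that holds its "method" and its "body". carry_out: Moves the arm, as the interface text tells. Its arguments: {"type":"object","properties":{"rows":{"type":"array"},"squeeze":{"type":"number"}},"required":["rows"]}

```bash
ls; mkdir -p pics; cat > h.py <<'E'
import numpy as np, cv2
from rig import manip
def world(cam,u,v,d,s=None):
    c=manip.calibration(cam)
    p=np.array([(u-c['cx'])/c['fx']*d,(v-c['cy'])/c['fy']*d,d])
    if 'mount' in c:
        M=np.array(c['mount']); p=M[:3,:3]@p+M[:3,3]
        return np.array(s['tcp_rot'])@p+np.array(s['tcp_pos'])
    return np.array(c['R']).T@(p-np.array(c['t']))
def cloud(cam,dep,s=None):
    c=manip.calibration(cam); v,u=np.mgrid[:dep.shape[0],:dep.shape[1]]
    P=np.stack([(u-c['cx'])/c['fx']*dep,(v-c['cy'])/c['fy']*dep,dep],-1)
    if 'mount' in c:
        M=np.array(c['mount']); P=P@M[:3,:3].T+M[:3,3]
        return P@np.array(s['tcp_rot']).T+np.array(s['tcp_pos'])
    return (P-np.array(c['t']))@np.array(c['R'])
def reds(img,P,amin=40,zmin=.08):
    h=cv2.cvtColor(img,cv2.COLOR_BGR2HSV)
    m=(((h[...,0]<8)|(h[...,0]>172))&(h[...,1]>140)&(h[...,2]>60)).astype('uint8')
    n,l,st,ce=cv2.connectedComponentsWithStats(m)
    out=[]
    for i in range(1,n):
        if st[i,4]<amin: continue
        Q=P[(l==i)]; Q=Q[np.isfinite(Q).all(1)]
        if len(Q)<20: continue
        zt=np.percentile(Q[:,2],90); T=Q[Q[:,2]>zt-.005]
        (cx,cy),(w,hh),a=cv2.minAreaRect((T[:,:2]*1000).astype('float32'))
        if w<hh: w,hh=hh,w; a-=90
        out.append((ce[i].round().tolist(),st[i,4],T.mean(0).round(4).tolist(),[round(cx,1),round(cy,1)],[round(w,1),round(hh,1)],round(np.deg2rad(a)%np.pi,3),round(zt,4)))
    return out
E
cat > /tmp/a.py <<'E'
import sys; sys.path.insert(0,'.')
from h import *
s=manip.observe(); print({k:np.round(v,3).tolist() for k,v in s.items()}, manip.nose_length)
ims=[]
for c in ['top','scene']:
    im,d=manip.camera(c); ims.append(im); print(c)
    for r in reds(im,cloud(c,d)): print(r)
    for n in ['filter_box','cover','screw0']:
        print(n,[(np.round(b['box']).tolist(),round(b['conf'],2)) for b in manip.boxes_of(c,n)][:5])
    cv2.imwrite(f'pics/{c}.png',im)
E
python3 /tmp/a.py
```

```text
pics
{'time': 0.0, 'qpos': [1.205, 0.378, 0.08, 1.274, -0.0, 1.46], 'qvel': [0.001, -0.0, 0.001, 0.002, -0.0, -0.0], 'tau': [-0.001, -46.361, 26.987, 0.021, -0.0, 0.0], 'tcp_pos': [0.145, 0.556, 0.241], 'tcp_rot': [[-0.967, 0.253, -0.001], [0.253, 0.967, -0.002], [0.0, -0.002, -1.0]], 'force': [0.827, -0.265, -0.133], 'wrist_torque': [-0.003, -0.04, 0.014], 'width': 0.997} 0.011
top
([326.0, 182.0], np.int32(54), [0.6223, -0.0647, 0.1615], [519.4, -6.3], [293.5, 25.2], np.float64(2.631), np.float64(0.1289))
([433.0, 194.0], np.int32(186), [0.619, -0.4382, 0.0264], [617.7, -438.0], [93.8, 18.7], np.float64(0.235), np.float64(0.0284))
([362.0, 196.0], np.int32(56), [0.5885, -0.1803, 0.1277], [588.3, -180.6], [40.1, 10.0], np.float64(2.585), np.float64(0.1297))
([484.0, 223.0], np.int32(1941), [0.5208, -0.5671, 0.0747], [489.1, -293.5], [754.7, 194.6], np.float64(1.674), np.float64(0.0473))
([311.0, 218.0], np.int32(51), [0.5196, -0.0256, 0.127], [519.5, -25.2], [39.1, 10.7], np.float64(2.048), np.float64(0.1286))
([348.0, 232.0], np.int32(55), [0.4773, -0.1374, 0.1267], [478.3, -137.7]
[... 883 characters left out ...]
.988), np.float64(0.0255))
([194.0, 195.0], np.int32(119), [0.6135, -0.1516, 0.1753], [862.9, 102.3], [797.0, 40.1], np.float64(0.798), np.float64(0.1267))
([252.0, 200.0], np.int32(109), [0.534, -0.0108, 0.1511], [827.2, 180.0], [744.0, 40.7], np.float64(0.582), np.float64(0.1263))
([218.0, 222.0], np.int32(91), [0.6335, -0.0655, 0.1261], [632.2, -65.6], [38.9, 10.0], np.float64(0.104), np.float64(0.1272))
filter_box [([179.0, 166.0, 270.0, 257.0], 0.89)]
cover [([182.0, 169.0, 265.0, 241.0], 0.91), ([242.0, 198.0, 260.0, 211.0], 0.41)]
screw0 [([185.0, 192.0, 207.0, 207.0], 0.67), ([244.0, 195.0, 263.0, 212.0], 0.6), ([219.0, 167.0, 238.0, 186.0], 0.6), ([210.0, 214.0, 230.0, 231.0], 0.5)]
```

View pictures.

```bash
python3 -c "
import cv2,numpy as np
a=cv2.imread('pics/top.png')[130:300,200:460];b=cv2.imread('pics/scene.png')[110:300,100:360]
r=lambda x:cv2.resize(x,(600,int(x.shape[0]*600/x.shape[1])))
a=cv2.resize(a,(450,294));b=cv2.resize(b,(402,294))
cv2.imwrite('pics/v1.png',np.vstack([cv2.resize(a,(459,300)),cv2.resize(b,(459,300))]))"
```

```text
(no output)
```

View pics/v1.png

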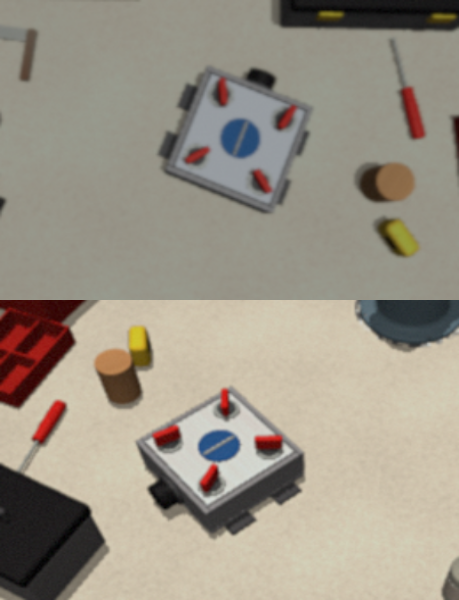

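Request:
{"method": "carry_out", "body": {"rows": [{"gripper": -1, "linear": [-40, -38, -6], "spin": 0}, {"gripper": -1, "linear": [-40, -38, -6], "spin": 0}, {"gripper": -1, "linear": [-40, -38, -6], "spin": 0}, {"gripper": -1, "linear": [-40, -38, -6], "spin": 0}, {"gripper": -1, "linear": [-40, -38, -6], "spin": 0}, {"gripper": -1, "linear": [-40, -38, -6], "spin": 0}, {"gripper": -1, "linear": [-40, -38, -6], "spin": 0}, {"gripper": -1, "linear": [-40, -38, -6], "spin": 0}], "squeeze": 40}}

```text
time: 1.4
tcp_pos: [0.3789, 0.1797, 0.2908]
tcp_rot: [[-0.967, 0.253, 0.001], [0.253, 0.967, 0.001], [-0.001, 0.001, -1.0]]
force: [-0.1, 0.8, -0.3]
width: 1.001
```

Request:
{"method": "carry_out", "body": {"rows": [{"gripper": -1, "linear": [-40, -38, 0], "spin": 0}, {"gripper": -1, "linear": [-40, -38, 0], "spin": 0}, {"gripper": -1, "linear": [-40, -38, 0], "spin": 0}, {"gripper": -1, "linear": [-40, -38, 0], "spin": 0}, {"gripper": -1, "linear": [-40, -38, 0], "spin": 0}, {"gripper": -1, "linear": [-40, -38, 0], "spin": 0}, {"gripper": -1, "linear": [0, 0, 0], "spin": 0}]}}

```text
time: 2.28
tcp_pos: [0.554, -0.1033, 0.2891]
tcp_rot: [[-0.966, 0.257, -0.0], [0.257, 0.966, -0.0], [0.0, -0.0, -1.0]]
force: [0.3, -0.4, -0.1]
width: 0.997
```

```bash
cat > /tmp/b.py <<'E'
import sys; sys.path.insert(0,'.')
from h import *
print(np.round(manip.calibration('wrist')['mount'],3).tolist(),manip.calibration('wrist')['fx'])
s=manip.observe(); print({k:np.round(v,3).tolist() for k,v in s.items()})
im,d=manip.camera('wrist')
for r in reds(im,cloud('wrist',d,s)): print(r)
cv2.imwrite('pics/w1.png',im)
E
python3 /tmp/b.py
```

```text
[[0.002, -0.955, -0.298, 0.077], [1.0, 0.002, 0.001, -0.0], [-0.001, -0.298, 0.955, -0.132], [0.0, 0.0, 0.0, 1.0]] 293.4416424861497
{'time': 2.275, 'qpos': [-0.297, 0.348, 0.158, 1.382, -0.0, -0.036], 'qvel': [0.053, -0.048, -0.052, 0.026, 0.027, 0.015], 'tau': [-1.548, -44.03, 27.971, -0.453, -0.215, -0.108], 'tcp_pos': [0.554, -0.103, 0.289], 'tcp_rot': [[-0.966, 0.257, -0.0], [0.257, 0.966, -0.0], [0.0, -0.0, -1.0]], 'force': [0.277, -0.407, -0.139], 'wrist_torque': [0.029, 0.034, -0.034], 'width': 0.997}
([225.0, 126.0], np.int32(679), [0.4754, -0.137, 0.1269], [481.2, -122.7], [71.5, 31.5], np.float64(1.188), np.float64(0.1274))
([343.0, 139.0], np.int32(735), [0.5175, -0.0258, 0.1272], [510.3, -48.9], [84.7, 36.8], np.float64(1.263), np.float64(0.1272))
([220.0, 236.0], np.int32(512), [0.5856, -0.1783, 0.1285], [539.7, -141.5], [165.6, 15.3], np.float64(2.465), np.float64(0.1272))
([17.0, 249.0], np.int32(166), [0.5662, -0.5252, 0.0054], [566.7, -525.0], [91.7, 5.2], np.float64(0.081), np.float64(0.0079))
([325.0, 246.0], np.int32(454), [0.6276, -0.0683, 0.1282], [566.0, -74.7], [173.1, 10.8], np.float64(0.103), np.float64(0.1275))
([78.0, 267.0], np.int32(1199), [0.6134, -0.4348, 0.0262], [573.1, -258.3], [383.4, 98.2], np.float64(1.81), np.float64(0.0259))
([6.0, 252.0], np.int32(55), [0.558, -0.5031, 0.0488], [524.0, -304.6], [450.3, 11.4], np.float64(1.742), np.float64(0.0307))
([8.0, 281.0], np.int32(237), [0.6027, -0.525, 0.049], [602.9, -524.7], [32.4, 14.9], np.float64(2.642), np.float64(0.0501))
```

```bash
cat >> h.py <<'E'
A0=np.array([[.632,-.066],[.5195,-.0255],[.478,-.137],[.5885,-.180]])
def knobs(cam='wrist',C=A0,show=None,r=.028):
    s=manip.observe(); im,d=manip.camera(cam); P=cloud(cam,d,s)
    if show: cv2.imwrite(show,im)
    h=cv2.cvtColor(im,cv2.COLOR_BGR2HSV)
    m=(((h[...,0]<9)|(h[...,0]>170))&(h[...,1]>120)&(h[...,2]>50)&(d>0))
    res=[]
    for i,c in enumerate(C):
        k=m&(np.hypot(P[...,0]-c[0],P[...,1]-c[1])<r)&(P[...,2]>.1)
        Q=P[k]
        if len(Q)<20: print(i,'few',len(Q)); continue
        zt=np.median(Q[Q[:,2]>np.percentile(Q[:,2],60)][:,2])
        T=Q[abs(Q[:,2]-zt)<.0025]; 
        (x,y),(w,l),a=cv2.minAreaRect((T[:,:2]*1000).astype('float32'))
        if w<l: w,l=l,w; a-=90
        e=T[:,:2]-T[:,:2].mean(0); ev=np.linalg.eigh(e.T@e)[1][:,1]
        res.append([x,y,zt*1000,np.deg2rad(a)%np.pi]); 
        print(i,len(T),'rect',np.round([x,y,w,l],1),'ang',round(np.deg2rad(a)%np.pi,3),'pca',round(np.arctan2(ev[1],ev[0])%np.pi,3),'mean',np.round(T[:,:2].mean(0)*1000,1),'z',round(zt*1000,1))
    return np.array(res)
def yaw(s): R=np.array(s['tcp_rot']); return np.arctan2(R[1,1],R[0,1])
E
python3 - <<'E'
from h import *
r=knobs(show='pics/w2.png'); print(r[:,:2].mean(0)); 
for a,b in((0,2),(1,3)): d=r[a,:2]-r[b,:2]; print(np.hypot(*d),np.arctan2(d[1],d[0])-(np.pi/4 if a==0 else 3*np.pi/4))
knobs('top');s=manip.observe(); print(yaw(s),s['tcp_pos'],s['time'])
E
```

```text
0 343 rect [629.9 -68.5  44.9  10.9] ang 0.105 pca 0.109 mean [629.4 -68.5] z 127.2
1 518 rect [518.4 -25.7  44.3  11.9] ang 2.12 pca 2.097 mean [518.1 -25.8] z 126.9
2 509 rect [ 476.  -137.6   44.9   11.1] ang 0.549 pca 0.56 mean [ 475.6 -137.6] z 127.0
3 366 rect [ 587.7 -180.1   44.3   11.2] ang 2.604 pca 2.596 mean [ 586.8 -179.6] z 126.9
[ 552.98075867 -102.9711175 ]
168.65473395249822 -0.3635920643746685
169.22921897203432 -0.36347554441252905
0 9 rect [641.2 -68.4  18.9   6.4] ang 0.019 pca 2.968 mean [641.8 -67. ] z 127.5
1 27 rect [518.6 -26.4  35.6  10.9] ang 2.058 pca 2.127 mean [519.1 -25. ] z 127.3
2 few 0
3 few 0
1.315200267276849 [ 0.5522071  -0.09948903  0.29024887] 2.425
```

View pics/w2.png

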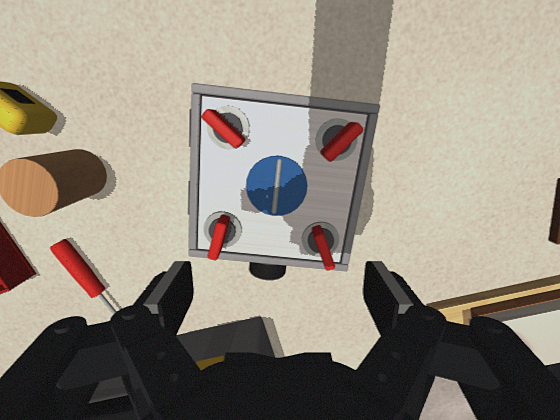

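Request:
{"method": "carry_out", "body": {"rows": [{"gripper": 0, "linear": [-34, 25, 40], "spin": 0}, {"gripper": 0, "linear": [-34, 25, 40], "spin": 0}, {"gripper": 0, "linear": [0, 0, 40], "spin": -0.18}, {"gripper": 0, "linear": [0, 0, 20], "spin": -0.18}, {"gripper": 0, "linear": [0, 0, 0], "spin": 0}, {"gripper": 0, "linear": [0, 0, 0], "spin": 0}]}}

```text
time: 3.18
tcp_pos: [0.6314, -0.0682, 0.152]
tcp_rot: [[-0.995, -0.103, 0.002], [-0.103, 0.995, -0.0], [-0.002, -0.0, -1.0]]
force: [0.1, 0.0, 0.3]
width: 0.5
```

```bash
python3 - <<'E'
from h import *
s=manip.observe();print(yaw(s),s['tcp_pos'],s['wrist_torque'],s['qpos'][5],s['width'])
knobs(show='pics/w3.png')
E
```

```text
1.6735995891479254 [ 0.63144592 -0.06815345  0.15197494] [ 0.0136415  -0.03112146  0.06647659] -0.31025495640364303 0.4997349338437974
0 1294 rect [630.6 -68.7  45.2  11.6] ang 0.093 pca 0.101 mean [629.2 -68.8] z 127.2
1 2349 rect [518.9 -26.2  45.8  11.7] ang 2.109 pca 2.105 mean [518.9 -26.2] z 127.0
2 few 0
3 1776 rect [ 588.2 -180.2   46.    12.1] ang 2.57 pca 2.587 mean [ 587.4 -179.3] z 126.5
```

View pics/w3.png

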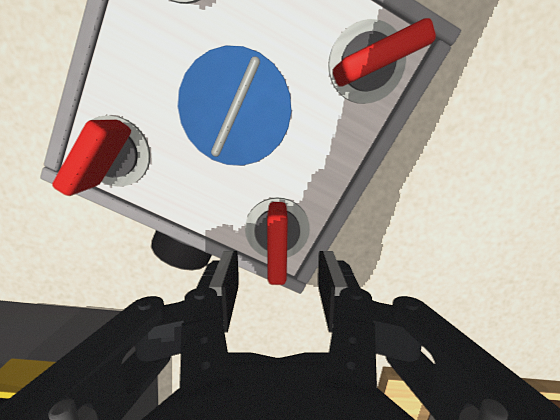

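Request:
{"method": "carry_out", "body": {"rows": [{"gripper": 0, "linear": [0, 0, 21], "spin": 0}, {"gripper": 0, "linear": [0, 0, 20], "spin": 0}, {"gripper": 0, "linear": [0, 0, 0], "spin": 0}, {"gripper": 1, "linear": [0, 0, 0], "spin": 0}, {"gripper": 1, "linear": [0, 0, 0], "spin": 0}, {"gripper": 1, "linear": [0, 0, 0], "spin": 0}, {"gripper": 1, "linear": [0, 0, 0], "spin": 0}], "squeeze": 40}}

```text
time: 4.1
tcp_pos: [0.6322, -0.0687, 0.1111]
tcp_rot: [[-0.995, -0.104, 0.003], [-0.104, 0.995, 0.0], [-0.003, -0.0, -1.0]]
force: [-0.6, 2.3, 6.2]
width: 0.132
```

```bash
cat > st.py <<'E'
from h import *
s=manip.observe();print('yaw',round(yaw(s),4),'pos',np.round(np.array(s['tcp_pos'])*1000,1),'tq',np.round(s['wrist_torque'],3),'F',np.round(s['force'],1),'q6',round(s['qpos'][5],2),'w',round(s['width'],3),s['time'])
E
python3 st.py
```

```text
yaw 1.675 pos [632.2 -68.7 111.1] tq [ 0.293  0.195 -0.002] F [-0.6  2.3  6.2] q6 -0.31 w 0.132 4.1
```

Request:
{"method": "carry_out", "body": {"rows": [{"gripper": 1, "linear": [0, 0, 0.3], "spin": 0.16}, {"gripper": 1, "linear": [0, 0, 0.3], "spin": 0.16}, {"gripper": 1, "linear": [0, 0, 0.3], "spin": 0.16}, {"gripper": 1, "linear": [0, 0, 0.3], "spin": 0.16}, {"gripper": 1, "linear": [0, 0, 0.3], "spin": 0.16}, {"gripper": 1, "linear": [0, 0, 0], "spin": 0}, {"gripper": 1, "linear": [0, 0, 0], "spin": 0}]}}

```text
time: 4.97
tcp_pos: [0.632, -0.0692, 0.1096]
tcp_rot: [[-0.767, 0.641, 0.003], [0.641, 0.767, -0.001], [-0.003, 0.001, -1.0]]
force: [-0.9, 0.3, 6.6]
width: 0.129
```

```bash
python3 st.py
```

```text
yaw 0.8749 pos [632.  -69.2 109.6] tq [-0.017  0.355  0.026] F [-0.9  0.3  6.6] q6 0.49 w 0.129 4.975
```

Request:
{"method": "carry_out", "body": {"rows": [{"gripper": 0, "linear": [0, 0, 0], "spin": 0}, {"gripper": 0, "linear": [0, 0, 0], "spin": 0}, {"gripper": 0, "linear": [0, 0, -42], "spin": 0}, {"gripper": 0, "linear": [25.2, -50.9, 0], "spin": 0}, {"gripper": 0, "linear": [25.2, -50.9, 0], "spin": 0}, {"gripper": 0, "linear": [25.2, -50.9, 0], "spin": 0}, {"gripper": 0, "linear": [0, 0, 0], "spin": -0.179}, {"gripper": 0, "linear": [0, 0, 0], "spin": -0.179}]}}

```text
time: 5.98
tcp_pos: [0.4741, -0.1379, 0.1497]
tcp_rot: [[-0.945, 0.327, -0.0], [0.327, 0.945, 0.0], [0.0, 0.0, -1.0]]
force: [0.4, 0.3, 0.3]
width: 0.499
```

Request:
{"method": "carry_out", "body": {"rows": [{"gripper": 0, "linear": [0, 0, 0], "spin": -0.179}, {"gripper": 0, "linear": [0, 0, 0], "spin": -0.179}, {"gripper": 0, "linear": [0, 0, 0], "spin": -0.179}, {"gripper": 0, "linear": [0, 0, 0], "spin": -0.179}, {"gripper": 0, "linear": [0, 0, 0], "spin": -0.179}, {"gripper": 0, "linear": [0, 0, 0], "spin": 0}, {"gripper": 0, "linear": [0, 0, 0], "spin": 0}]}}

```text
time: 6.85
tcp_pos: [0.4751, -0.1376, 0.1497]
tcp_rot: [[-0.85, -0.527, -0.0], [-0.527, 0.85, 0.0], [0.0, 0.0, -1.0]]
force: [-1.0, 0.4, -0.2]
width: 0.5
```

```bash
python3 st.py; python3 - <<'E'
from h import *
knobs()
E
```

```text
yaw 2.1255 pos [ 475.1 -137.6  149.7] tq [-0.003 -0.011 -0.002] F [-1.   0.4 -0.2] q6 -0.96 w 0.5 6.85
0 few 0
1 374 rect [514.8 -21.3  22.3  12. ] ang 2.11 pca 1.878 mean [515.3 -22.7] z 126.8
2 1310 rect [ 475.3 -138.2   45.5   11.7] ang 0.564 pca 0.566 mean [ 474.2 -138.9] z 127.0
3 76 rect [ 589.2 -182.6   17.3    2.7] ang 2.942 pca 3.004 mean [ 588.2 -182.4] z 127.0
```

Request:
{"method": "carry_out", "body": {"rows": [{"gripper": 0, "linear": [0, 0, 20], "spin": 0}, {"gripper": 0, "linear": [0, 0, 19], "spin": 0}, {"gripper": 0, "linear": [0, 0, 0], "spin": 0}, {"gripper": 1, "linear": [0, 0, 0], "spin": 0}, {"gripper": 1, "linear": [0, 0, 0], "spin": 0}, {"gripper": 1, "linear": [0, 0, 0], "spin": 0}, {"gripper": 1, "linear": [0, 0, 0], "spin": 0}]}}

```text
time: 7.78
tcp_pos: [0.476, -0.1381, 0.1117]
tcp_rot: [[-0.849, -0.529, 0.002], [-0.529, 0.849, -0.001], [-0.001, -0.002, -1.0]]
force: [0.2, -0.4, 5.4]
width: 0.128
```

```bash
python3 st.py
```

```text
yaw 2.1279 pos [ 476.  -138.1  111.7] tq [-0.042  0.156 -0.003] F [ 0.2 -0.4  5.4] q6 -0.97 w 0.128 7.775
```

Request:
{"method": "carry_out", "body": {"rows": [{"gripper": 1, "linear": [0, 0, 0.3], "spin": 0.16}, {"gripper": 1, "linear": [0, 0, 0.3], "spin": 0.16}, {"gripper": 1, "linear": [0, 0, 0.3], "spin": 0.16}, {"gripper": 1, "linear": [0, 0, 0.3], "spin": 0.16}, {"gripper": 1, "linear": [0, 0, 0.3], "spin": 0.16}, {"gripper": 1, "linear": [0, 0, 0], "spin": 0}, {"gripper": 1, "linear": [0, 0, 0], "spin": 0}]}}

```text
time: 8.65
tcp_pos: [0.476, -0.1379, 0.1102]
tcp_rot: [[-0.971, 0.24, 0.002], [0.24, 0.971, -0.001], [-0.002, -0.0, -1.0]]
force: [-0.6, 0.1, 6.4]
width: 0.133
```

```bash
python3 st.py
```

```text
yaw 1.328 pos [ 476.  -137.9  110.2] tq [ 0.02   0.101 -0.029] F [-0.6  0.1  6.4] q6 -0.17 w 0.133 8.65
```

Request:
{"method": "carry_out", "body": {"rows": [{"gripper": 0, "linear": [0, 0, 0], "spin": 0}, {"gripper": 0, "linear": [0, 0, 0], "spin": 0}, {"gripper": 0, "linear": [0, 0, -42], "spin": 0}, {"gripper": 0, "linear": [-7.3, 59.5, 0], "spin": 0}, {"gripper": 0, "linear": [-7.3, 59.5, 0], "spin": 0}, {"gripper": 0, "linear": [0, 0, 0], "spin": 0.159}, {"gripper": 0, "linear": [0, 0, 0], "spin": 0.159}, {"gripper": 0, "linear": [0, 0, 0], "spin": 0.159}]}}

```text
time: 9.65
tcp_pos: [0.5177, -0.0252, 0.1508]
tcp_rot: [[-0.749, 0.663, -0.001], [0.663, 0.749, 0.0], [0.001, -0.0, -1.0]]
force: [-0.3, -0.5, 0.3]
width: 0.501
```

Request:
{"method": "carry_out", "body": {"rows": [{"gripper": 0, "linear": [0, 0, 0], "spin": 0.159}, {"gripper": 0, "linear": [0, 0, 0], "spin": 0.159}, {"gripper": 0, "linear": [0, 0, 0], "spin": 0}, {"gripper": 0, "linear": [0, 0, 0], "spin": 0}]}}

```text
time: 10.15
tcp_pos: [0.5178, -0.0256, 0.1511]
tcp_rot: [[-0.51, 0.86, -0.0], [0.86, 0.51, 0.0], [0.0, -0.0, -1.0]]
force: [0.3, -0.1, 0.7]
width: 0.501
```

```bash
python3 st.py; python3 - <<'E'
from h import *
knobs()
E
```

```text
yaw 0.5352 pos [517.8 -25.6 151.1] tq [-0.005  0.013 -0.01 ] F [ 0.3 -0.1  0.7] q6 0.86 w 0.501 10.15
0 666 rect [630.9 -68.4  44.6  11.5] ang 2.459 pca 2.498 mean [631.1 -68.9] z 125.8
1 1280 rect [518.3 -24.9  44.3  11.3] ang 2.12 pca 2.113 mean [517.7 -23.9] z 126.8
2 91 rect [ 484.  -139.2   28.9   10.2] ang 2.965 pca 2.991 mean [ 486.6 -139.5] z 125.2
3 few 0
```

Request:
{"method": "carry_out", "body": {"rows": [{"gripper": 0, "linear": [0, 0, 20], "spin": 0}, {"gripper": 0, "linear": [0, 0, 20], "spin": 0}, {"gripper": 0, "linear": [0, 0, 0], "spin": 0}, {"gripper": 1, "linear": [0, 0, 0], "spin": 0}, {"gripper": 1, "linear": [0, 0, 0], "spin": 0}, {"gripper": 1, "linear": [0, 0, 0], "spin": 0}, {"gripper": 1, "linear": [0, 0, 0], "spin": 0}]}}

```text
time: 11.08
tcp_pos: [0.519, -0.0256, 0.1123]
tcp_rot: [[-0.508, 0.861, 0.002], [0.861, 0.508, 0.0], [-0.001, 0.002, -1.0]]
force: [0.7, 1.1, 4.7]
width: 0.13
```

```bash
python3 st.py
```

```text
yaw 0.5332 pos [519.  -25.6 112.3] tq [ 0.185 -0.07   0.015] F [0.7 1.1 4.7] q6 0.87 w 0.13 11.075
```

Request:
{"method": "carry_out", "body": {"rows": [{"gripper": 1, "linear": [0, 0, 0.3], "spin": 0.16}, {"gripper": 1, "linear": [0, 0, 0.3], "spin": 0.16}, {"gripper": 1, "linear": [0, 0, 0.3], "spin": 0.16}, {"gripper": 1, "linear": [0, 0, 0.3], "spin": 0.16}, {"gripper": 1, "linear": [0, 0, 0.3], "spin": 0.16}, {"gripper": 1, "linear": [0, 0, 0], "spin": 0}, {"gripper": 1, "linear": [0, 0, 0], "spin": 0}]}}

```text
time: 11.95
tcp_pos: [0.5191, -0.0256, 0.1109]
tcp_rot: [[0.264, 0.965, 0.003], [0.965, -0.264, 0.0], [0.001, 0.003, -1.0]]
force: [0.2, 0.8, 5.6]
width: 0.132
```

```bash
python3 st.py
```

```text
yaw -0.2667 pos [519.1 -25.6 110.9] tq [ 0.24  -0.065  0.007] F [0.2 0.8 5.6] q6 1.67 w 0.132 11.95
```

Request:
{"method": "carry_out", "body": {"rows": [{"gripper": 0, "linear": [0, 0, 0], "spin": 0}, {"gripper": 0, "linear": [0, 0, 0], "spin": 0}, {"gripper": 0, "linear": [0, 0, -42], "spin": 0}, {"gripper": 0, "linear": [-43.7, 35.8, 0], "spin": 0}, {"gripper": 0, "linear": [-43.7, 35.8, 0], "spin": 0}, {"gripper": 0, "linear": [-43.7, 35.8, 0], "spin": 0}, {"gripper": 0, "linear": [0, 0, 0], "spin": -0.161}, {"gripper": 0, "linear": [0, 0, 0], "spin": -0.161}]}}

```text
time: 12.95
tcp_pos: [0.5866, -0.1814, 0.1508]
tcp_rot: [[-0.059, 0.998, -0.002], [0.998, 0.059, 0.001], [0.001, -0.001, -1.0]]
force: [-0.5, -0.7, 0.4]
width: 0.498
```

Request:
{"method": "carry_out", "body": {"rows": [{"gripper": 0, "linear": [0, 0, 0], "spin": -0.161}, {"gripper": 0, "linear": [0, 0, 0], "spin": -0.161}, {"gripper": 0, "linear": [0, 0, 0], "spin": -0.161}, {"gripper": 0, "linear": [0, 0, 0], "spin": -0.161}, {"gripper": 0, "linear": [0, 0, 0], "spin": -0.161}, {"gripper": 0, "linear": [0, 0, 0], "spin": -0.16}, {"gripper": 0, "linear": [0, 0, 0], "spin": 0}, {"gripper": 0, "linear": [0, 0, 0], "spin": 0}]}}

```text
time: 13.95
tcp_pos: [0.5868, -0.1804, 0.1515]
tcp_rot: [[-0.851, 0.525, -0.001], [0.525, 0.851, 0.0], [0.001, -0.0, -1.0]]
force: [0.2, -0.7, 0.0]
width: 0.499
```

```bash
python3 st.py; python3 - <<'E'
from h import *
knobs()
E
```

```text
yaw 1.0177 pos [ 586.8 -180.4  151.5] tq [-0.019 -0.02   0.034] F [ 0.2 -0.7  0. ] q6 0.15 w 0.499 13.95
0 1554 rect [629.9 -68.9  45.   12.7] ang 2.45 pca 2.451 mean [628.8 -68.7] z 125.3
1 113 rect [519.7 -43.   16.2   3.8] ang 1.007 pca 1.098 mean [518.3 -45.7] z 118.0
2 1847 rect [ 479.9 -139.1   37.    11.5] ang 2.898 pca 2.922 mean [ 480.1 -139.2] z 125.6
3 1269 rect [ 587.4 -180.3   44.5   11.3] ang 2.583 pca 2.594 mean [ 586.3 -179.8] z 126.9
```

Request:
{"method": "carry_out", "body": {"rows": [{"gripper": 0, "linear": [0, 0, 20], "spin": 0}, {"gripper": 0, "linear": [0, 0, 21], "spin": 0}, {"gripper": 0, "linear": [0, 0, 0], "spin": 0}, {"gripper": 1, "linear": [0, 0, 0], "spin": 0}, {"gripper": 1, "linear": [0, 0, 0], "spin": 0}, {"gripper": 1, "linear": [0, 0, 0], "spin": 0}, {"gripper": 1, "linear": [0, 0, 0], "spin": 0}]}}

```text
time: 14.88
tcp_pos: [0.5878, -0.1806, 0.112]
tcp_rot: [[-0.852, 0.523, 0.002], [0.523, 0.852, -0.001], [-0.002, 0.001, -1.0]]
force: [0.5, 1.3, 5.3]
width: 0.131
```

```bash
python3 st.py
```

```text
yaw 1.02 pos [ 587.8 -180.6  112. ] tq [0.144 0.038 0.017] F [0.5 1.3 5.3] q6 0.15 w 0.131 14.875
```

Request:
{"method": "carry_out", "body": {"rows": [{"gripper": 1, "linear": [0, 0, 0.3], "spin": 0.16}, {"gripper": 1, "linear": [0, 0, 0.3], "spin": 0.16}, {"gripper": 1, "linear": [0, 0, 0.3], "spin": 0.16}, {"gripper": 1, "linear": [0, 0, 0.3], "spin": 0.16}, {"gripper": 1, "linear": [0, 0, 0.3], "spin": 0.16}, {"gripper": 1, "linear": [0, 0, 0], "spin": 0}, {"gripper": 1, "linear": [0, 0, 0], "spin": 0}]}}

```text
time: 15.75
tcp_pos: [0.5882, -0.1803, 0.1105]
tcp_rot: [[-0.219, 0.976, 0.003], [0.976, 0.219, 0.0], [-0.001, 0.003, -1.0]]
force: [0.9, 2.2, 5.1]
width: 0.13
```

```bash
python3 st.py
```

```text
yaw 0.2204 pos [ 588.2 -180.3  110.5] tq [ 0.294 -0.079  0.008] F [0.9 2.2 5.1] q6 0.95 w 0.13 15.75
```

Request:
{"method": "carry_out", "body": {"rows": [{"gripper": 0, "linear": [0, 0, 0], "spin": 0}, {"gripper": 0, "linear": [0, 0, 0], "spin": 0}, {"gripper": 0, "linear": [0, 0, -42], "spin": 0}, {"gripper": 0, "linear": [49.8, 33.2, 0], "spin": 0}, {"gripper": 0, "linear": [49.8, 33.2, 0], "spin": 0}, {"gripper": 0, "linear": [0, 0, 0], "spin": -0.164}, {"gripper": 0, "linear": [0, 0, 0], "spin": -0.164}, {"gripper": 0, "linear": [0, 0, 0], "spin": -0.164}]}}

```text
time: 16.75
tcp_pos: [0.6297, -0.0684, 0.1506]
tcp_rot: [[-0.658, 0.753, -0.001], [0.753, 0.658, 0.0], [0.001, -0.001, -1.0]]
force: [0.6, 0.4, -0.4]
width: 0.498
```

Request:
{"method": "carry_out", "body": {"rows": [{"gripper": 0, "linear": [0, 0, 0], "spin": -0.164}, {"gripper": 0, "linear": [0, 0, 0], "spin": 0}, {"gripper": 0, "linear": [0, 0, 0], "spin": 0}]}}

```text
time: 17.12
tcp_pos: [0.6298, -0.0688, 0.151]
tcp_rot: [[-0.767, 0.642, -0.001], [0.642, 0.767, 0.0], [0.001, -0.0, -1.0]]
force: [0.7, -0.3, 0.2]
width: 0.499
```

```bash
python3 st.py; python3 - <<'E'
from h import *
knobs()
E
```

```text
yaw 0.8736 pos [629.8 -68.8 151. ] tq [-0.056  0.051  0.029] F [ 0.7 -0.3  0.2] q6 0.49 w 0.499 17.125
0 1270 rect [630.7 -68.2  45.   11.5] ang 2.439 pca 2.452 mean [629.6 -67.5] z 125.7
1 2401 rect [519.3 -25.7  44.9  12.1] ang 1.304 pca 1.311 mean [519.5 -25.4] z 125.3
2 664 rect [ 487.2 -140.    24.2   12.8] ang 2.857 pca 2.603 mean [ 491.  -138.7] z 123.1
3 1050 rect [ 588.3 -180.1   45.5   11.6] ang 1.798 pca 1.792 mean [ 588.  -178.6] z 125.2
```

Request:
{"method": "carry_out", "body": {"rows": [{"gripper": 0, "linear": [0, 0, 20], "spin": 0}, {"gripper": 0, "linear": [0, 0, 21.5], "spin": 0}, {"gripper": 0, "linear": [0, 0, 0], "spin": 0}, {"gripper": 1, "linear": [0, 0, 0], "spin": 0}, {"gripper": 1, "linear": [0, 0, 0], "spin": 0}, {"gripper": 1, "linear": [0, 0, 0], "spin": 0}, {"gripper": 1, "linear": [0, 0, 0], "spin": 0}], "squeeze": 60}}

```text
time: 18.05
tcp_pos: [0.6311, -0.0686, 0.1111]
tcp_rot: [[-0.768, 0.64, 0.003], [0.64, 0.768, 0.0], [-0.002, 0.002, -1.0]]
force: [0.1, 2.3, 5.2]
width: 0.126
```

```bash
python3 st.py
```

```text
yaw 0.8762 pos [631.1 -68.6 111.1] tq [ 0.276 -0.005  0.012] F [0.1 2.3 5.2] q6 0.49 w 0.126 18.05
```

Request:
{"method": "carry_out", "body": {"rows": [{"gripper": 1, "linear": [0, 0, 0.2], "spin": 0.12}, {"gripper": 1, "linear": [0, 0, 0.2], "spin": 0.12}, {"gripper": 1, "linear": [0, 0, 0], "spin": 0}]}}

```text
time: 18.42
tcp_pos: [0.6311, -0.0686, 0.1107]
tcp_rot: [[-0.594, 0.805, 0.003], [0.805, 0.594, 0.0], [-0.002, 0.002, -1.0]]
force: [0.7, 0.6, 6.0]
width: 0.13
```

```bash
python3 st.py
```

```text
yaw 0.6357 pos [631.1 -68.6 110.7] tq [ 0.313 -0.005  0.048] F [0.7 0.6 6. ] q6 0.73 w 0.13 18.425
```

Request:
{"method": "carry_out", "body": {"rows": [{"gripper": 1, "linear": [0, 0, 0.2], "spin": 0.1}, {"gripper": 1, "linear": [0, 0, 0], "spin": 0}]}}

```text
time: 18.68
tcp_pos: [0.6312, -0.0686, 0.1106]
tcp_rot: [[-0.511, 0.86, 0.003], [0.86, 0.511, 0.0], [-0.001, 0.003, -1.0]]
force: [0.1, 2.1, 5.6]
width: 0.126
```

```bash
python3 st.py
```

```text
yaw 0.5359 pos [631.2 -68.6 110.6] tq [ 0.289 -0.029  0.066] F [0.1 2.1 5.6] q6 0.83 w 0.126 18.675
```

Request:
{"method": "carry_out", "body": {"rows": [{"gripper": 1, "linear": [0, 0, 0.2], "spin": 0.08}, {"gripper": 1, "linear": [0, 0, 0], "spin": 0}]}}

```text
time: 18.92
tcp_pos: [0.6312, -0.0686, 0.1104]
tcp_rot: [[-0.44, 0.898, 0.003], [0.898, 0.44, 0.0], [-0.001, 0.003, -1.0]]
force: [-0.0, 1.9, 6.2]
width: 0.123
```

```bash
python3 st.py
```

```text
yaw 0.4561 pos [631.2 -68.6 110.4] tq [0.36  0.019 0.098] F [-0.   1.9  6.2] q6 0.91 w 0.123 18.925
```

Request:
{"method": "carry_out", "body": {"rows": [{"gripper": 1, "linear": [0, 0, 0.2], "spin": 0.08}, {"gripper": 1, "linear": [0, 0, 0], "spin": 0}]}}

```text
time: 19.18
tcp_pos: [0.6312, -0.0685, 0.1103]
tcp_rot: [[-0.367, 0.93, 0.003], [0.93, 0.367, 0.0], [-0.001, 0.003, -1.0]]
force: [1.2, 1.5, 6.4]
width: 0.125
```

```bash
python3 st.py
```

```text
yaw 0.3762 pos [631.2 -68.5 110.3] tq [0.385 0.042 0.136] F [1.2 1.5 6.4] q6 0.99 w 0.125 19.175
```

Request:
{"method": "carry_out", "body": {"rows": [{"gripper": 1, "linear": [0, 0, 0.1], "spin": 0.06}, {"gripper": 1, "linear": [0, 0, 0], "spin": 0}]}}

```text
time: 19.42
tcp_pos: [0.6312, -0.0685, 0.1102]
tcp_rot: [[-0.311, 0.95, 0.003], [0.95, 0.311, 0.0], [-0.001, 0.003, -1.0]]
force: [-0.3, 2.3, 6.3]
width: 0.127
```

```bash
python3 st.py
```

```text
yaw 0.3163 pos [631.2 -68.5 110.2] tq [ 0.361 -0.003  0.152] F [-0.3  2.3  6.3] q6 1.05 w 0.127 19.425
```

Request:
{"method": "carry_out", "body": {"rows": [{"gripper": 1, "linear": [0, 0, 0.1], "spin": 0.06}, {"gripper": 1, "linear": [0, 0, 0], "spin": 0}]}}

```text
time: 19.68
tcp_pos: [0.6313, -0.0685, 0.1101]
tcp_rot: [[-0.254, 0.967, 0.003], [0.967, 0.254, 0.0], [-0.001, 0.003, -1.0]]
force: [-0.4, 2.0, 5.6]
width: 0.13
```

```bash
python3 st.py
```

```text
yaw 0.2563 pos [631.3 -68.5 110.1] tq [0.365 0.051 0.129] F [-0.4  2.   5.6] q6 1.11 w 0.13 19.675
```

Request:
{"method": "carry_out", "body": {"rows": [{"gripper": 1, "linear": [0, 0, 0.2], "spin": 0.08}, {"gripper": 1, "linear": [0, 0, 0], "spin": 0}]}}

```text
time: 19.92
tcp_pos: [0.6313, -0.0685, 0.11]
tcp_rot: [[-0.176, 0.984, 0.003], [0.984, 0.176, 0.0], [-0.0, 0.003, -1.0]]
force: [1.0, 1.8, 6.9]
width: 0.127
```

```bash
python3 st.py
```

```text
yaw 0.1764 pos [631.3 -68.5 110. ] tq [0.35  0.093 0.153] F [1.  1.8 6.9] q6 1.19 w 0.127 19.925
```

Request:
{"method": "carry_out", "body": {"rows": [{"gripper": 1, "linear": [0, 0, 0.1], "spin": 0.06}, {"gripper": 1, "linear": [0, 0, 0], "spin": 0}]}}

```text
time: 20.18
tcp_pos: [0.6313, -0.0685, 0.11]
tcp_rot: [[-0.116, 0.993, 0.003], [0.993, 0.116, 0.0], [-0.0, 0.003, -1.0]]
force: [0.6, 2.2, 7.0]
width: 0.133
```

```bash
python3 st.py
```

```text
yaw 0.1167 pos [631.3 -68.5 110. ] tq [0.359 0.153 0.272] F [0.6 2.2 7. ] q6 1.25 w 0.133 20.175
```

Request:
{"method": "carry_out", "body": {"rows": [{"gripper": 1, "linear": [0, 0, 0], "spin": 0.02}, {"gripper": 1, "linear": [0, 0, 0], "spin": 0}]}}

```text
time: 20.42
tcp_pos: [0.6313, -0.0685, 0.11]
tcp_rot: [[-0.097, 0.995, 0.003], [0.995, 0.097, 0.0], [-0.0, 0.003, -1.0]]
force: [-0.6, 2.3, 7.6]
width: 0.127
```

```bash
python3 st.py
```

```text
yaw 0.097 pos [631.3 -68.5 110. ] tq [0.367 0.169 0.241] F [-0.6  2.3  7.6] q6 1.27 w 0.127 20.425
```

Request:
{"method": "carry_out", "body": {"rows": [{"gripper": 1, "linear": [0, 0, 0], "spin": 0.02}, {"gripper": 1, "linear": [0, 0, 0], "spin": 0}]}}

```text
time: 20.68
tcp_pos: [0.6313, -0.0685, 0.11]
tcp_rot: [[-0.077, 0.997, 0.003], [0.997, 0.077, 0.0], [-0.0, 0.003, -1.0]]
force: [-0.1, 2.4, 7.1]
width: 0.125
```

```bash
python3 st.py
```

```text
yaw 0.077 pos [631.3 -68.5 110. ] tq [0.387 0.17  0.303] F [-0.1  2.4  7.1] q6 1.29 w 0.125 20.675
```

Request:
{"method": "carry_out", "body": {"rows": [{"gripper": 0, "linear": [0, 0, 0], "spin": 0}, {"gripper": 0, "linear": [0, 0, 0], "spin": 0}, {"gripper": 0, "linear": [0, 0, -42], "spin": 0}, {"gripper": 0, "linear": [-19.1, -53.4, 0], "spin": 0}, {"gripper": 0, "linear": [-19.1, -53.4, 0], "spin": 0}, {"gripper": 0, "linear": [-19.1, -53.4, 0], "spin": 0}, {"gripper": 0, "linear": [0, 0, 0], "spin": -0.179}, {"gripper": 0, "linear": [0, 0, 0], "spin": -0.179}]}}

```text
time: 21.68
tcp_pos: [0.4732, -0.1384, 0.1499]
tcp_rot: [[-0.424, 0.906, -0.001], [0.906, 0.424, 0.0], [0.001, -0.001, -1.0]]
force: [0.4, 0.4, -0.3]
width: 0.502
```

Request:
{"method": "carry_out", "body": {"rows": [{"gripper": 0, "linear": [0, 0, 0], "spin": -0.179}, {"gripper": 0, "linear": [0, 0, 0], "spin": -0.179}, {"gripper": 0, "linear": [0, 0, 0], "spin": -0.179}, {"gripper": 0, "linear": [0, 0, 0], "spin": -0.179}, {"gripper": 0, "linear": [0, 0, 0], "spin": -0.179}, {"gripper": 0, "linear": [0, 0, 0], "spin": 0}, {"gripper": 0, "linear": [0, 0, 0], "spin": 0}]}}

```text
time: 22.55
tcp_pos: [0.4744, -0.138, 0.1501]
tcp_rot: [[-0.97, 0.242, -0.001], [0.242, 0.97, 0.0], [0.001, 0.0, -1.0]]
force: [-0.3, -0.1, 0.4]
width: 0.502
```

```bash
python3 st.py; python3 - <<'E'
from h import *
knobs()
E
```

```text
yaw 1.3263 pos [ 474.4 -138.   150.1] tq [ 0.025 -0.03   0.02 ] F [-0.3 -0.1  0.4] q6 -0.17 w 0.502 22.55
0 173 rect [626.  -68.4  16.9   7.1] ang 1.321 pca 1.538 mean [625.8 -68.8] z 121.5
1 1248 rect [517.7 -26.   46.1  12. ] ang 1.302 pca 1.312 mean [516.9 -26.6] z 125.1
2 1261 rect [ 475.3 -137.7   45.3   11.4] ang 2.91 pca 2.911 mean [ 473.9 -137.5] z 125.5
3 few 0
```

Request:
{"method": "carry_out", "body": {"rows": [{"gripper": 0, "linear": [0, 0, 20], "spin": 0}, {"gripper": 0, "linear": [0, 0, 20.5], "spin": 0}, {"gripper": 0, "linear": [0, 0, 0], "spin": 0}, {"gripper": 1, "linear": [0, 0, 0], "spin": 0}, {"gripper": 1, "linear": [0, 0, 0], "spin": 0}, {"gripper": 1, "linear": [0, 0, 0], "spin": 0}, {"gripper": 1, "linear": [0, 0, 0], "spin": 0}]}}

```text
time: 23.48
tcp_pos: [0.4755, -0.138, 0.1108]
tcp_rot: [[-0.971, 0.239, 0.002], [0.239, 0.971, 0.0], [-0.002, 0.001, -1.0]]
force: [-0.5, 1.8, 5.4]
width: 0.126
```

```bash
python3 st.py
```

```text
yaw 1.3292 pos [ 475.5 -138.   110.8] tq [ 0.463  0.129 -0.007] F [-0.5  1.8  5.4] q6 -0.17 w 0.126 23.475
```

Request:
{"method": "carry_out", "body": {"rows": [{"gripper": 1, "linear": [0, 0, 0.2], "spin": 0.12}, {"gripper": 1, "linear": [0, 0, 0.2], "spin": 0.12}, {"gripper": 1, "linear": [0, 0, 0], "spin": 0}]}}

```text
time: 23.85
tcp_pos: [0.4755, -0.1379, 0.1104]
tcp_rot: [[-0.886, 0.464, 0.002], [0.464, 0.886, 0.0], [-0.002, 0.001, -1.0]]
force: [0.1, 2.5, 6.2]
width: 0.124
```

```bash
python3 st.py
```

```text
yaw 1.0886 pos [ 475.5 -137.9  110.4] tq [0.469 0.053 0.019] F [0.1 2.5 6.2] q6 0.07 w 0.124 23.85
```

Request:
{"method": "carry_out", "body": {"rows": [{"gripper": 1, "linear": [0, 0, 0.2], "spin": 0.1}, {"gripper": 1, "linear": [0, 0, 0], "spin": 0}]}}

```text
time: 24.1
tcp_pos: [0.4755, -0.1378, 0.1102]
tcp_rot: [[-0.835, 0.55, 0.002], [0.55, 0.835, 0.0], [-0.002, 0.002, -1.0]]
force: [0.6, 4.1, 6.5]
width: 0.13
```

```bash
python3 st.py
```

```text
yaw 0.9889 pos [ 475.5 -137.8  110.2] tq [0.542 0.08  0.015] F [0.6 4.1 6.5] q6 0.17 w 0.13 24.1
```

Request:
{"method": "carry_out", "body": {"rows": [{"gripper": 1, "linear": [0, 0, 0.2], "spin": 0.1}, {"gripper": 1, "linear": [0, 0, 0], "spin": 0}]}}

```text
time: 24.35
tcp_pos: [0.4756, -0.1377, 0.1101]
tcp_rot: [[-0.776, 0.63, 0.002], [0.63, 0.776, 0.001], [-0.001, 0.002, -1.0]]
force: [-0.2, 3.3, 6.2]
width: 0.127
```

```bash
python3 st.py
```

```text
yaw 0.889 pos [ 475.6 -137.7  110.1] tq [0.52  0.148 0.108] F [-0.2  3.3  6.2] q6 0.27 w 0.127 24.35
```

Request:
{"method": "carry_out", "body": {"rows": [{"gripper": 1, "linear": [0, 0, 0.2], "spin": 0.08}, {"gripper": 1, "linear": [0, 0, 0], "spin": 0}]}}

```text
time: 24.6
tcp_pos: [0.4756, -0.1377, 0.1099]
tcp_rot: [[-0.724, 0.69, 0.002], [0.69, 0.724, 0.001], [-0.001, 0.002, -1.0]]
force: [-0.9, 3.1, 6.9]
width: 0.129
```

```bash
python3 st.py
```

```text
yaw 0.8092 pos [ 475.6 -137.7  109.9] tq [0.603 0.133 0.061] F [-0.9  3.1  6.9] q6 0.35 w 0.129 24.6
```

Request:
{"method": "carry_out", "body": {"rows": [{"gripper": 1, "linear": [0, 0, 0.2], "spin": 0.08}, {"gripper": 1, "linear": [0, 0, 0], "spin": 0}]}}

```text
time: 24.85
tcp_pos: [0.4757, -0.1377, 0.1099]
tcp_rot: [[-0.666, 0.746, 0.003], [0.746, 0.666, 0.001], [-0.001, 0.002, -1.0]]
force: [-0.9, 2.7, 6.8]
width: 0.128
```

```bash
python3 st.py
```

```text
yaw 0.7294 pos [ 475.7 -137.7  109.9] tq [0.66  0.18  0.134] F [-0.9  2.7  6.8] q6 0.43 w 0.128 24.85
```

Request:
{"method": "carry_out", "body": {"rows": [{"gripper": 1, "linear": [0, 0, 0.2], "spin": 0.08}, {"gripper": 1, "linear": [0, 0, 0], "spin": 0}]}}

```text
time: 25.1
tcp_pos: [0.4757, -0.1376, 0.1098]
tcp_rot: [[-0.605, 0.796, 0.003], [0.796, 0.605, 0.001], [-0.001, 0.002, -1.0]]
force: [-0.4, 4.5, 9.6]
width: 0.125
```

```bash
python3 st.py
```

```text
yaw 0.6497 pos [ 475.7 -137.6  109.8] tq [0.714 0.241 0.267] F [-0.4  4.5  9.6] q6 0.51 w 0.125 25.1
```

Request:
{"method": "carry_out", "body": {"rows": [{"gripper": 1, "linear": [0, 0, 0], "spin": 0.02}, {"gripper": 1, "linear": [0, 0, 0], "spin": 0}]}}

```text
time: 25.35
tcp_pos: [0.4757, -0.1376, 0.1098]
tcp_rot: [[-0.589, 0.808, 0.003], [0.808, 0.589, 0.001], [-0.001, 0.003, -1.0]]
force: [0.5, 3.4, 8.2]
width: 0.123
```

```bash
python3 st.py
```

```text
yaw 0.6302 pos [ 475.7 -137.6  109.8] tq [0.717 0.308 0.284] F [0.5 3.4 8.2] q6 0.53 w 0.123 25.35
```

Request:
{"method": "carry_out", "body": {"rows": [{"gripper": 0, "linear": [0, 0, 0], "spin": 0}, {"gripper": 0, "linear": [0, 0, 0], "spin": 0}, {"gripper": 0, "linear": [0, 0, -42], "spin": 0}, {"gripper": 0, "linear": [32.4, 50.5, 0], "spin": 0}, {"gripper": 0, "linear": [32.4, 50.5, 0], "spin": 0}, {"gripper": 0, "linear": [0, 0, 0], "spin": 0.179}, {"gripper": 0, "linear": [0, 0, 0], "spin": 0.179}, {"gripper": 0, "linear": [0, 0, 0], "spin": 0.179}]}}

```text
time: 26.35
tcp_pos: [0.518, -0.0261, 0.15]
tcp_rot: [[-0.086, 0.996, -0.001], [0.996, 0.086, -0.0], [-0.0, -0.001, -1.0]]
force: [0.7, 0.7, 0.6]
width: 0.499
```

Request:
{"method": "carry_out", "body": {"rows": [{"gripper": 0, "linear": [0, 0, 0], "spin": 0.179}, {"gripper": 0, "linear": [0, 0, 0], "spin": 0.179}, {"gripper": 0, "linear": [0, 0, 0], "spin": 0}, {"gripper": 0, "linear": [0, 0, 0], "spin": 0}]}}

```text
time: 26.85
tcp_pos: [0.5181, -0.0263, 0.1502]
tcp_rot: [[0.261, 0.965, -0.0], [0.965, -0.261, -0.0], [-0.0, -0.0, -1.0]]
force: [0.1, -0.2, 0.1]
width: 0.499
```

```bash
python3 st.py; python3 - <<'E'
from h import *
knobs()
E
```

```text
yaw -0.2638 pos [518.1 -26.3 150.2] tq [0.    0.018 0.017] F [ 0.1 -0.2  0.1] q6 1.66 w 0.499 26.85
0 1275 rect [630.6 -68.   46.1  12.1] ang 1.703 pca 1.7 mean [629.9 -66.7] z 124.0
1 1280 rect [519.1 -24.9  44.4  11.6] ang 1.321 pca 1.317 mean [519.3 -23.8] z 125.3
2 few 0
3 256 rect [ 584.  -172.5   28.4    8.2] ang 1.931 pca 1.909 mean [ 584.3 -171.5] z 125.2
```

Request:
{"method": "carry_out", "body": {"rows": [{"gripper": 0, "linear": [0, 0, 20], "spin": 0}, {"gripper": 0, "linear": [0, 0, 20.5], "spin": 0}, {"gripper": 0, "linear": [0, 0, 0], "spin": 0}, {"gripper": 1, "linear": [0, 0, 0], "spin": 0}, {"gripper": 1, "linear": [0, 0, 0], "spin": 0}, {"gripper": 1, "linear": [0, 0, 0], "spin": 0}, {"gripper": 1, "linear": [0, 0, 0], "spin": 0}]}}

```text
time: 27.78
tcp_pos: [0.519, -0.0263, 0.1109]
tcp_rot: [[0.263, 0.965, 0.002], [0.965, -0.263, -0.0], [0.0, 0.002, -1.0]]
force: [-0.2, 0.1, 5.8]
width: 0.127
```

```bash
python3 st.py
```

```text
yaw -0.2659 pos [519.  -26.3 110.9] tq [0.035 0.243 0.01 ] F [-0.2  0.1  5.8] q6 1.66 w 0.127 27.775
```

Request:
{"method": "carry_out", "body": {"rows": [{"gripper": 1, "linear": [0, 0, 0.2], "spin": 0.12}, {"gripper": 1, "linear": [0, 0, 0.2], "spin": 0.12}, {"gripper": 1, "linear": [0, 0, 0], "spin": 0}]}}

```text
time: 28.15
tcp_pos: [0.5189, -0.0263, 0.1105]
tcp_rot: [[0.485, 0.874, 0.002], [0.874, -0.485, -0.0], [0.001, 0.002, -1.0]]
force: [-1.3, 0.6, 5.6]
width: 0.131
```

```bash
python3 st.py
```

```text
yaw -0.5066 pos [518.9 -26.3 110.5] tq [ 0.045  0.231 -0.054] F [-1.3  0.6  5.6] q6 1.9 w 0.131 28.15
```

Request:
{"method": "carry_out", "body": {"rows": [{"gripper": 1, "linear": [0, 0, 0.2], "spin": 0.1}, {"gripper": 1, "linear": [0, 0, 0], "spin": 0}]}}

```text
time: 28.4
tcp_pos: [0.5189, -0.0263, 0.1103]
tcp_rot: [[0.57, 0.822, 0.002], [0.822, -0.57, -0.0], [0.001, 0.002, -1.0]]
force: [-0.7, 0.6, 6.0]
width: 0.126
```

```bash
python3 st.py
```

```text
yaw -0.6065 pos [518.9 -26.3 110.3] tq [ 0.018  0.365 -0.057] F [-0.7  0.6  6. ] q6 2.0 w 0.126 28.4
```

Request:
{"method": "carry_out", "body": {"rows": [{"gripper": 1, "linear": [0, 0, 0.2], "spin": 0.1}, {"gripper": 1, "linear": [0, 0, 0], "spin": 0}]}}

```text
time: 28.65
tcp_pos: [0.5188, -0.0262, 0.1102]
tcp_rot: [[0.649, 0.761, 0.002], [0.761, -0.649, -0.0], [0.001, 0.001, -1.0]]
force: [-1.6, 0.8, 7.0]
width: 0.127
```

```bash
python3 st.py
```

```text
yaw -0.7063 pos [518.8 -26.2 110.2] tq [0.096 0.296 0.041] F [-1.6  0.8  7. ] q6 2.1 w 0.127 28.65
```

Request:
{"method": "carry_out", "body": {"rows": [{"gripper": 1, "linear": [0, 0, 0.2], "spin": 0.1}, {"gripper": 1, "linear": [0, 0, 0], "spin": 0}]}}

```text
time: 28.9
tcp_pos: [0.5188, -0.0262, 0.1101]
tcp_rot: [[0.721, 0.693, 0.002], [0.693, -0.721, -0.0], [0.001, 0.001, -1.0]]
force: [-1.6, 1.3, 8.2]
width: 0.128
```

```bash
python3 st.py
```

```text
yaw -0.8058 pos [518.8 -26.2 110.1] tq [0.051 0.419 0.169] F [-1.6  1.3  8.2] q6 2.2 w 0.128 28.9
```

Request:
{"method": "carry_out", "body": {"rows": [{"gripper": 1, "linear": [0, 0, 0.1], "spin": 0.04}, {"gripper": 1, "linear": [0, 0, 0], "spin": 0}]}}

```text
time: 29.15
tcp_pos: [0.5187, -0.0262, 0.1101]
tcp_rot: [[0.748, 0.664, 0.002], [0.664, -0.748, -0.0], [0.001, 0.001, -1.0]]
force: [-2.5, 0.2, 8.7]
width: 0.129
```

```bash
python3 st.py
```

```text
yaw -0.8453 pos [518.7 -26.2 110.1] tq [0.106 0.577 0.278] F [-2.5  0.2  8.7] q6 2.24 w 0.129 29.15
```

Request:
{"method": "carry_out", "body": {"rows": [{"gripper": 1, "linear": [0, 0, 0.1], "spin": 0.03}, {"gripper": 1, "linear": [0, 0, 0], "spin": 0}]}}

```text
time: 29.4
tcp_pos: [0.5188, -0.0262, 0.1101]
tcp_rot: [[0.768, 0.641, 0.002], [0.641, -0.768, -0.0], [0.001, 0.001, -1.0]]
force: [-2.4, 0.8, 9.2]
width: 0.128
```

```bash
python3 st.py
```

```text
yaw -0.8751 pos [518.8 -26.2 110.1] tq [0.071 0.545 0.267] F [-2.4  0.8  9.2] q6 2.27 w 0.128 29.4
```

Request:
{"method": "carry_out", "body": {"rows": [{"gripper": 0, "linear": [0, 0, 0], "spin": 0}, {"gripper": 0, "linear": [0, 0, 0], "spin": 0}, {"gripper": 0, "linear": [0, 0, -42], "spin": 0}, {"gripper": 0, "linear": [-15.2, 54.3, 0], "spin": 0}, {"gripper": 0, "linear": [-15.2, 54.3, 0], "spin": 0}, {"gripper": 0, "linear": [-15.2, 54.3, 0], "spin": 0}, {"gripper": 0, "linear": [0, 0, 0], "spin": -0.183}, {"gripper": 0, "linear": [0, 0, 0], "spin": -0.183}]}}

```text
time: 30.4
tcp_pos: [0.5874, -0.1815, 0.1498]
tcp_rot: [[0.484, 0.875, -0.001], [0.875, -0.484, 0.001], [0.0, -0.001, -1.0]]
force: [-0.0, 0.5, -0.1]
width: 0.5
```

Request:
{"method": "carry_out", "body": {"rows": [{"gripper": 0, "linear": [0, 0, 0], "spin": -0.183}, {"gripper": 0, "linear": [0, 0, 0], "spin": -0.183}, {"gripper": 0, "linear": [0, 0, 0], "spin": -0.183}, {"gripper": 0, "linear": [0, 0, 0], "spin": -0.183}, {"gripper": 0, "linear": [0, 0, 0], "spin": 0}, {"gripper": 0, "linear": [0, 0, 0], "spin": 0}]}}

```text
time: 31.15
tcp_pos: [0.5874, -0.1805, 0.1504]
tcp_rot: [[-0.218, 0.976, -0.0], [0.976, 0.218, 0.0], [0.0, -0.0, -1.0]]
force: [0.1, 0.2, -0.2]
width: 0.499
```

```bash
python3 st.py; python3 - <<'E'
from h import *
knobs()
E
```

```text
yaw 0.2195 pos [ 587.4 -180.5  150.4] tq [ 0.03  -0.011 -0.018] F [ 0.1  0.2 -0.2] q6 0.95 w 0.499 31.15
0 2254 rect [630.3 -68.8  45.4  12.2] ang 1.703 pca 1.706 mean [629.8 -68. ] z 124.2
1 few 0
2 1879 rect [ 476.4 -138.    45.4   12.3] ang 2.238 pca 2.253 mean [ 476.5 -137.2] z 124.1
3 1273 rect [ 588.1 -180.4   45.2   11.3] ang 1.785 pca 1.796 mean [ 587.7 -179.2] z 125.4
```

Request:
{"method": "carry_out", "body": {"rows": [{"gripper": 0, "linear": [0, 0, 20], "spin": 0}, {"gripper": 0, "linear": [0, 0, 20.5], "spin": 0}, {"gripper": 0, "linear": [0, 0, 0], "spin": 0}, {"gripper": 1, "linear": [0, 0, 0], "spin": 0}, {"gripper": 1, "linear": [0, 0, 0], "spin": 0}, {"gripper": 1, "linear": [0, 0, 0], "spin": 0}, {"gripper": 1, "linear": [0, 0, 0], "spin": 0}]}}

```text
time: 32.08
tcp_pos: [0.5884, -0.1808, 0.1114]
tcp_rot: [[-0.22, 0.975, 0.002], [0.975, 0.22, -0.001], [-0.001, 0.002, -1.0]]
force: [-0.7, 0.5, 5.3]
width: 0.125
```

```bash
python3 st.py
```

```text
yaw 0.222 pos [ 588.4 -180.8  111.4] tq [0.069 0.033 0.027] F [-0.7  0.5  5.3] q6 0.95 w 0.125 32.075
```

Request:
{"method": "carry_out", "body": {"rows": [{"gripper": 1, "linear": [0, 0, 0.2], "spin": 0.12}, {"gripper": 1, "linear": [0, 0, 0.2], "spin": 0.12}, {"gripper": 1, "linear": [0, 0, 0], "spin": 0}]}}

```text
time: 32.45
tcp_pos: [0.5884, -0.1808, 0.111]
tcp_rot: [[0.019, 1.0, 0.002], [1.0, -0.019, -0.001], [-0.001, 0.002, -1.0]]
force: [0.5, -0.2, 5.0]
width: 0.128
```

```bash
python3 st.py
```

```text
yaw -0.0187 pos [ 588.4 -180.8  111. ] tq [ 0.111  0.016 -0.012] F [ 0.5 -0.2  5. ] q6 1.19 w 0.128 32.45
```

Request:
{"method": "carry_out", "body": {"rows": [{"gripper": 1, "linear": [0, 0, 0.2], "spin": 0.1}, {"gripper": 1, "linear": [0, 0, 0], "spin": 0}]}}

```text
time: 32.7
tcp_pos: [0.5884, -0.1808, 0.1108]
tcp_rot: [[0.118, 0.993, 0.002], [0.993, -0.118, -0.001], [-0.0, 0.002, -1.0]]
force: [-0.3, 0.7, 6.2]
width: 0.126
```

```bash
python3 st.py
```

```text
yaw -0.1185 pos [ 588.4 -180.8  110.8] tq [ 0.113  0.049 -0.039] F [-0.3  0.7  6.2] q6 1.29 w 0.126 32.7
```

Request:
{"method": "carry_out", "body": {"rows": [{"gripper": 1, "linear": [0, 0, 0.2], "spin": 0.1}, {"gripper": 1, "linear": [0, 0, 0], "spin": 0}]}}

```text
time: 32.95
tcp_pos: [0.5884, -0.1808, 0.1106]
tcp_rot: [[0.217, 0.976, 0.002], [0.976, -0.217, -0.001], [-0.0, 0.002, -1.0]]
force: [-0.0, -0.1, 5.4]
width: 0.129
```

```bash
python3 st.py
```

```text
yaw -0.2185 pos [ 588.4 -180.8  110.6] tq [0.09  0.046 0.024] F [-0.  -0.1  5.4] q6 1.39 w 0.129 32.95
```

Request:
{"method": "carry_out", "body": {"rows": [{"gripper": 1, "linear": [0, 0, 0.2], "spin": 0.1}, {"gripper": 1, "linear": [0, 0, 0], "spin": 0}]}}

```text
time: 33.2
tcp_pos: [0.5885, -0.1808, 0.1106]
tcp_rot: [[0.313, 0.95, 0.003], [0.95, -0.313, -0.001], [0.0, 0.003, -1.0]]
force: [-0.1, 0.1, 6.3]
width: 0.125
```

```bash
python3 st.py
```

```text
yaw -0.3181 pos [ 588.5 -180.8  110.6] tq [0.093 0.147 0.176] F [-0.1  0.1  6.3] q6 1.49 w 0.125 33.2
```

Request:
{"method": "carry_out", "body": {"rows": [{"gripper": 1, "linear": [0, 0, 0.1], "spin": 0.04}, {"gripper": 1, "linear": [0, 0, 0], "spin": 0}]}}

```text
time: 33.45
tcp_pos: [0.5885, -0.1808, 0.1106]
tcp_rot: [[0.35, 0.937, 0.003], [0.937, -0.35, -0.001], [0.0, 0.003, -1.0]]
force: [0.3, 0.1, 7.0]
width: 0.129
```

```bash
python3 st.py
```

```text
yaw -0.3576 pos [ 588.5 -180.8  110.6] tq [0.122 0.115 0.172] F [0.3 0.1 7. ] q6 1.53 w 0.129 33.45
```

Request:
{"method": "carry_out", "body": {"rows": [{"gripper": 1, "linear": [0, 0, 0.1], "spin": 0.03}, {"gripper": 1, "linear": [0, 0, 0], "spin": 0}]}}

```text
time: 33.7
tcp_pos: [0.5885, -0.1808, 0.1105]
tcp_rot: [[0.378, 0.926, 0.003], [0.926, -0.378, -0.001], [0.0, 0.003, -1.0]]
force: [-0.8, 1.5, 7.0]
width: 0.125
```

```bash
python3 st.py
```

```text
yaw -0.3873 pos [ 588.5 -180.8  110.5] tq [0.14  0.197 0.245] F [-0.8  1.5  7. ] q6 1.56 w 0.125 33.7
```

Request:
{"method": "carry_out", "body": {"rows": [{"gripper": 1, "linear": [0, 0, 0], "spin": 0.03}, {"gripper": 1, "linear": [0, 0, 0], "spin": 0}]}}

```text
time: 33.95
tcp_pos: [0.5885, -0.1808, 0.1105]
tcp_rot: [[0.405, 0.914, 0.003], [0.914, -0.405, -0.001], [0.0, 0.003, -1.0]]
force: [-1.4, 0.8, 7.0]
width: 0.13
```

```bash
python3 st.py
```

```text
yaw -0.4173 pos [ 588.5 -180.8  110.5] tq [0.115 0.171 0.327] F [-1.4  0.8  7. ] q6 1.59 w 0.13 33.95
```

Request:
{"method": "carry_out", "body": {"rows": [{"gripper": 0, "linear": [0, 0, 0], "spin": 0}, {"gripper": 0, "linear": [0, 0, 0], "spin": 0}, {"gripper": 0, "linear": [0, 0, -45], "spin": 0}, {"gripper": 0, "linear": [0, 0, -50], "spin": -0.18}, {"gripper": 0, "linear": [0, 0, -50], "spin": -0.18}, {"gripper": 0, "linear": [0, 0, 0], "spin": -0.18}, {"gripper": 0, "linear": [0, 0, 0], "spin": 0}, {"gripper": 0, "linear": [0, 0, 0], "spin": 0}]}}

```text
time: 34.95
tcp_pos: [0.5868, -0.1803, 0.2527]
tcp_rot: [[-0.119, 0.993, -0.002], [0.993, 0.119, 0.001], [0.001, -0.002, -1.0]]
force: [-0.3, -0.2, -0.7]
width: 0.504
```

```bash
python3 st.py; python3 - <<'E'
from h import *
knobs(show='pics/f.png')
s=manip.observe(); im,d=manip.camera('wrist'); P=cloud('wrist',d,s)
c=np.array([.553,-.103])
for i,k in enumerate(A0*0+np.array([[630.5,-68.2],[518.2,-25.5],[475.5,-137.8],[587.8,-180.5]])/1000):
    p=c+(k-c)*.5; m=(np.hypot(P[...,0]-p[0],P[...,1]-p[1])<.008)&(d>0); print(i,m.sum(),'cover z',np.round(np.median(P[m][:,2])*1000,2) if m.any() else None)
E
```

```text
yaw 0.1194 pos [ 586.8 -180.3  252.7] tq [-0.023  0.019 -0.01 ] F [-0.3 -0.2 -0.7] q6 1.05 w 0.504 34.95
0 805 rect [630.4 -69.   44.7  11.9] ang 1.713 pca 1.704 mean [630.2 -68.4] z 124.3
1 514 rect [513.8 -31.1  30.9  11.7] ang 0.765 pca 0.605 mean [512.3 -33.5] z 124.1
2 656 rect [ 476.3 -138.1   45.2   11.4] ang 2.26 pca 2.257 mean [ 476.3 -137.6] z 124.2
3 555 rect [ 587.9 -180.3   44.8   11.9] ang 1.2 pca 1.207 mean [ 587.9 -180. ] z 124.4
0 232 cover z 84.35
1 252 cover z 84.38
2 205 cover z 84.28
3 193 cover z 84.31
```

View pics/f.png

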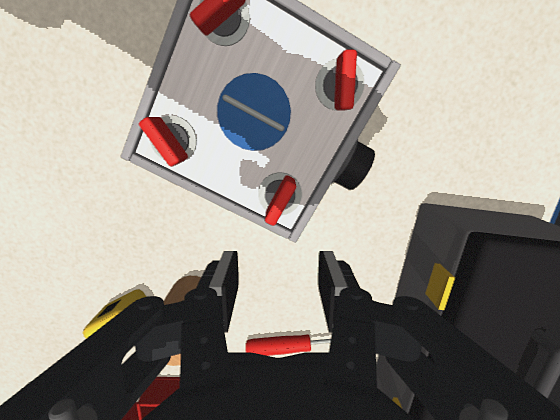

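The picture shows the four red bars turned (pixels about 345,80; 218,10; 163,140; 280,198) and the cover lying flat in the box. The surrounding tools have not moved.

```bash
python3 -c "
from rig import manip
print(manip.job_done())"
```

```text
the job is handed in; nothing more can be done
None
```

I tightened the filter box's cover in two crisscross passes (screws 0, 2, 1, 3 each time) and handed the job in at about 35 s. `job_done()` gives no verdict, so the result rests on my own checks.

- **First pass:** each screw got 0.80 rad clockwise, about an eighth of a turn.
- **Second pass:** I turned each screw until the torque rose steeply. The last single readings at the knob were about 0.30, 0.28, 0.27 and 0.33 N m for screws 0, 2, 1 and 3. That is above the 0.13 N m needed and well under the 0.6 N m limit. Readings scatter by roughly 0.03 N m.
- **Cover:** the last wrist view put it level, at 84.3 to 84.4 mm in all four quarters. The knob tops agreed within 0.3 mm. The bars of screws 0 and 2 had not moved since they were tightened.
- **Surroundings:** nothing nearby was touched, and the gripper was open and clear above the box when I handed in.

**Limits of the checks:** screw 1's bar was partly cut off in the last picture, so its angle reading there is not usable. I did not re-grip screws 0 and 2 to check their torque after tightening 1 and 3.

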